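# Offer the lid up to the pellet case and hold the hinge in line for its pin

### The arm

A 7-joint arm with a two-finger parallel gripper is mounted at the origin on a cart in front of the work surface, level with it; the furniture and walls round the work are solid. World frame = base frame: x ahead of the robot, y to its left, z up, the work surface at z = 0. Lengths are in m, angles in rad, forces in N, time in s.
With the tool pointing down it reaches from about 0.4 to 0.85 m from the base axis. Payload 4.5 kg.
Tool frame: the origin (TCP) lies midway between the tips of the shut fingers; the grasp point (between the pads) lies 19 mm behind it; z points along the fingers, y is the line along which they close (so a half turn about z gives the same grasp; the last joint's range is limited). The gripper opens to 85 mm and grips with 20 to 120 N. Pads are 22 mm wide; open, the fingers measure 114 mm over their backs; the gripper's body (76 mm by 85 mm) begins 54 mm behind the grasp point. The pads swing forward as they close: fully open they stand 13 mm farther back than shut.
Start: joints at [1.254, 0.689, -0.195, 1.565, 0.157, 0.902, -0.215], TCP at [0.215, -0.587, 0.205] pointing down, gripper open.
Joint ranges: [-3.01, 3.01], [-0.46, 2.08], [-1.47, 1.51], [0.13, 2.56], [-1, 4.14], [0.04, 2.09], [-2.66, 2.66]. Speed limits (rad/s): [2.57, 2.57, 3.14, 3.14, 3.14, 3.14, 3.14].

### API

Orientations are given as a unit quaternion [w, x, y, z].
In Python, from cell import bot gives the robot as it stands. The module is installed in compiled form; this text tells all that it offers.
- The arm moves only by the shell command python3 -m inch 'ROWS' [FORCE]. ROWS is JSON, a list of rows, each a list of 7 numbers: the turn, a rotation vector about the tool's x, y, z each as a share of pi rad, from -1 to 1, then the shift along the tool's x, y, z each as a share of 200 mm, from -1 to 1, then the opening in per cent of the stroke, from 0 (shut) to 100 (fully open). In form: [[wx, wy, wz, tx, ty, tz, gripper], ...]. A call has 1 to 10 rows; each row is the pose to reach, as a shift and turn from the pose commanded when the call began, along the tool's axes at that moment, turning the shorter way round; what a row does not reach only later rows make up. A row lasts 1/10 s, in which the tool goes at most 50 mm and 8.59 degrees, less where a joint would pass 70% of its speed; a pose out of reach is approached as far as the arm can. A call with a number of a shift or a turn outside -1 to 1 is refused whole. A call with a gripper value outside its range is refused whole. The fingers move at their own pace and stop on an object; FORCE is the grip in N (left out, the last holds). Time passes only in rows, so rows that repeat a pose let the fingers close. It gives the time, the measured TCP pose, the force, the opening and the grip force at its end, in the units of the state.
- bot.read_state(): the state, without advancing time (a new reading comes with each control period).
- bot.capture(name): name is "side" or "top"; returns the picture (480x640x3 uint8, red, green, blue); there is no depth.
- bot.camera_params(name): a dict with "K" (3x3 intrinsics, pixels), "rvec" (rotation vector, rad) and "tvec" (3), from world to camera coordinates, as OpenCV has them. Camera axes: x right, y down, z forward; pixel columns grow to the right and rows downward; lengths in m; the calibration is good to about 2 mm. A picture is of the moment at which its call begins. camera_params takes no time and is no camera call.
- bot.job_done(): hands the job in; it is judged then, once.
The state is a dict: "clock": time; "qpos": joint angles; "joint_velocities": joint speeds; "effort": joint torques, N m; "eef_pos": TCP position; "tool_rot": TCP orientation; "contact_force": force on the tool from outside, world axes, zero at the start; "torque": the same for the moment, N m; "grip_width": opening from 0.0 (shut) to 1.0 (fully open); "grip_force": force on a finger pad.
Only numpy, scipy, OpenCV 4.12 (cv2) and the standard library are available. Lean on these libraries where they do the work, as an engineer would, in place of code of your own. Each camera call takes 0.05 s, during which the arm holds its last target. There are 200 camera calls.

### The job

The hinge pin of the small grey case for the two reference pellets has been drawn and the lid lies beside it. Pick the lid up by its black handle, drape its front lip over the carrying bar of the case and let its two hinge knuckles down between the three of the case, then press the lid fully down against the sprung pellet tray so that the hinge holes line up. Finish while still gripping the handle and holding the lid pressed down, so that I can push the pin through; leave the pin and the other things on the worktop where they are.

Things in the scene. Friction and masses are not known exactly. Their poses are not given: they have to be found in the camera images.
- case: Open grey sheet-steel case, heavy, fixed: box 80 x 124 mm, rim 56 mm up. Origin on the worktop under the box's centre; x from the carrying bar (front) to the hinge (back), y along the hinge, z up. Behind it a fixed hinge leaf with three steel knuckles (16 mm outside, 9 mm bore, chamfered ends), gaps between them 32 mm. Inside, a sprung tray with two round grey pellets, tops at 55 mm.
- case_bar (a point): Middle of the case's round steel carrying bar, on its axis: 62 mm in front of the case's origin, 50 mm above the worktop. Bar 10 mm thick, along the case's y, free for 111 mm between its two brackets. Axes as the case's.
- case_bore_left (a point): On the hinge axis of the case, in the middle of the gap between knuckles at +y: 56 mm behind the case's origin, 28 mm to +y, 58 mm above the worktop. Axes as the case's.
- case_bore_right (a point): The same in the gap at -y.
- tray (a joint): Sprung pellet tray of the case: 0 when up, grows as it is pressed down (m). A lid merely laid on it stands about 7 mm too high; with the lid fully down it reads about 0.007. It pushes up with about 4.5 N when free and 10 N with the lid down, where the lid's panel meets the rim of the case and stops.
- lid: Grey sheet-steel lid, about 0.32 kg: panel 84 x 142 x 5 mm, 22 mm skirts at both sides on which it lies level. Origin 54 mm below the handle's centre, level with the bottom of the skirts; x from the lip (front) to the knuckles (back), y along the hinge, z up. Fully down on the case, its origin is 34 mm straight above the case's origin with the axes alike (handle centre 88 mm above the worktop).
- lid_handle (a point): Centre of the lid's black bar handle: bar 90 mm long along the lid's y, 12 mm wide, 14 mm high, on two posts 74 mm apart, its underside 20 mm above the panel; a gripper that closes along the lid's x takes it from above. Axes as the lid's.
- lid_lip (a point): Middle of the lid's front lip, an inverted channel 98 mm long: 13 mm wide inside, straight for 14 mm below the panel, then flared to about 20 mm at its mouth, level with the bottom of the skirts. This point is where the axis of the bar comes: 62 mm in front of the handle centre, 38 mm below it. Axes as the lid's.
- lid_bore_left (a point): On the axis of the lid's steel hinge knuckle at +y, in its middle: 56 mm behind the handle centre, 28 mm to +y, 30 mm below. Knuckle 27 mm long, 16 mm outside, 9 mm bore, ends chamfered. Axes as the lid's.
- lid_bore_right (a point): The same for the knuckle at -y.
- screwdriver: Red cross-head screwdriver, 177 mm long, lying at the left of the rack. Not to be moved.
- jar_binder: White screw-cap jar, 62 mm across, 92 mm tall, standing at the back left. Not to be moved.
- timer: White bench timer, 58 x 66 x 20 mm, at the back right. Not to be moved.
- hinge_pin: The hinge pin, a bare steel rod 6 mm thick and about 140 mm long with one end bent at a right angle and the other pointed, lying on the worktop; left for the colleague. Not to be moved.
- mouse: Black computer mouse, 115 x 55 x 38 mm. Not to be moved.
- spare_pellet: Grey round sample pellet, 50 mm across, 13 mm high, lying near the front edge. Not to be moved.
- tape_roll: Roll of tan tape, 96 mm across, 25 mm high, at the back right. Not to be moved.

How it is judged:
By the outcome, as a careful person would: the job done as asked, in the order asked, and still so for the second after the job is handed in, while the arm keeps its last pose, push and grip.
It also fails if it takes over 51 s, if anything falls off the work surface, if the arm or the gripper's body presses on something with over 40 N, if the wrist force passes 120 N, or if a joint passes its speed limit or range.

## Working session

There is one attempt and no reset: what is moved stays moved. The work goes in short steps, Python scripts to look and compute and a shell command to move; the robot and the scene stay as the last step left them, time stands still between calls to the robot, and variables do not carry over. Pictures are saved under pics/ and viewed, at most 10 in all, crops included, and the job is handed in when it is done.

```bash
mkdir -p pics; python3 - <<'E'
from cell import bot
import cv2
for n in("side","top"):
    cv2.imwrite(f"pics/{n}0.png",bot.capture(n)[:,:,::-1]); p=bot.camera_params(n); print(n,p)
s=bot.read_state();print(s)
E
```

```text
side {'K': array([[544.58632895,   0.        , 317.06140512],
       [  0.        , 544.58632895, 238.37624237],
       [  0.        ,   0.        ,   1.        ]]), 'rvec': array([ 2.43392079,  0.53282284, -0.19378639]), 'tvec': array([-0.48618853, -0.1824657 ,  1.18092851])}
top {'K': array([[584.30333768,   0.        , 326.31364305],
       [  0.        , 584.30333768, 240.96505918],
       [  0.        ,   0.        ,   1.        ]]), 'rvec': array([ 2.22712072, -2.16790954,  0.08394554]), 'tvec': array([-0.03916948,  0.55960125,  1.07432483])}
{'clock': 0.1, 'qpos': array([ 1.2537917 ,  0.68992684, -0.19451354,  1.56624637,  0.15727239,
        0.90251625, -0.21507082]), 'joint_velocities': array([ 4.55637264e-04, -6.86627061e-04, -2.31418062e-04, -2.39420817e-03,
       -4.17440915e-04, -2.41268564e-04,  8.27888868e-05]), 'effort': array([-2.97106577e-03, -5.40596187e+01, -1.27129231e+00, -1.58984435e+01,
        9.38557147e-03,  4.40746313e-03, -1.93847984e-05]), 'eef_pos': array([ 0.2145209 , -0.58635003,  0.20454575]), 'tool_rot': array([-8.30461087e-04,  9.84648715e-01,  1.74545633e-01, -2.01718940e-04]), 'contact_force': array([-0.85780499,  0.38916978,  0.57278265]), 'torque': array([-0.04303423, -0.02083903,  0.01724054]), 'grip_force': 0.0, 'grip_width': 0.9942172646714305}
```

View pics/top0.png

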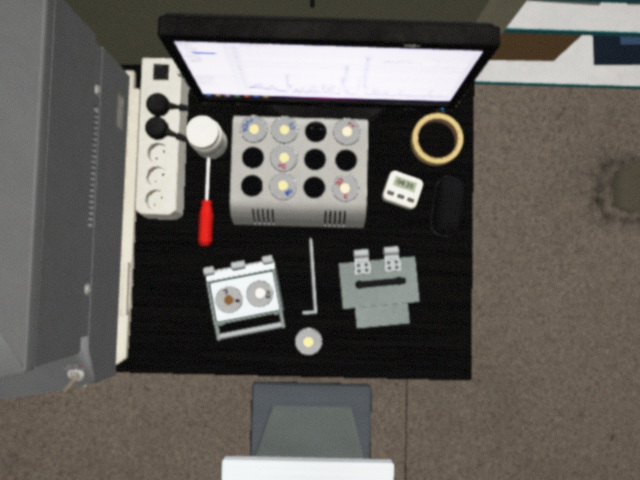

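View pics/side0.png

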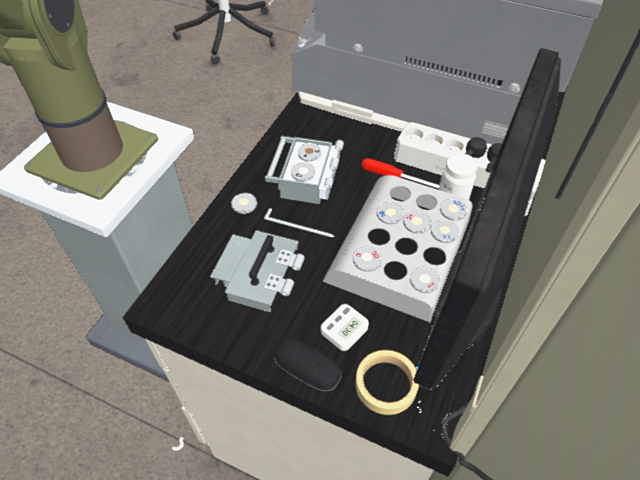

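The top view shows the lid at about (380,283) with its handle from (358,284) to (405,281). The case is at about (245,298), with knuckles at (209,270), (238,265) and (267,260) and the bar near (252,330). In the side view the lid is at (262,265) and the case at (305,165). I'll measure on enlarged crops.

```bash
cat > h.py <<'E'
import numpy as np,cv2
from cell import bot
from scipy.spatial.transform import Rotation as R
P={n:bot.camera_params(n) for n in("side","top")}
def ray(n,uv):
    p=P[n];M=cv2.Rodrigues(p["rvec"])[0];c=-M.T@p["tvec"]
    return c,M.T@np.linalg.inv(p["K"])@np.array([*uv,1.])
def onz(n,uv,z):
    c,d=ray(n,uv);return c+d*(z-c[2])/d[2]
def two(a,b):
    c1,d1=ray("top",a);c2,d2=ray("side",b)
    s=np.linalg.lstsq(np.c_[d1,-d2],c2-c1,rcond=None)[0];p,q=c1+s[0]*d1,c2+s[1]*d2
    return (p+q)/2,np.linalg.norm(p-q)
def proj(n,X):
    p=P[n];return cv2.projectPoints(np.float64(X).reshape(-1,3),p["rvec"],p["tvec"],p["K"],None)[0][:,0]
E
python3 - <<'E'
from h import *
t=cv2.imread("pics/top0.png");s=cv2.imread("pics/side0.png")
a=cv2.resize(t[235:355,195:345],None,fx=5,fy=5,interpolation=2)[:600,:750]
cv2.imwrite("pics/c1.png",a)
b=cv2.resize(s[120:220,255:365],None,fx=6,fy=6,interpolation=2);cv2.imwrite("pics/c2.png",b)
# handle: dark on lid
for n,im,(u0,v0,u1,v1) in(("top",t,(352,274,410,292)),("side",s,(245,232,276,285))):
    g=im.max(2)[v0:v1,u0:u1];m=(g<70).astype(np.uint8)
    k,l,st,c=cv2.connectedComponentsWithStats(m);i=1+np.argmax(st[1:,4]);ys,xs=np.where(l==i)
    r=cv2.minAreaRect(np.c_[xs+u0,ys+v0].astype(np.float32));print(n,st[i],c[i]+[u0,v0],r)
    B=cv2.boxPoints(r);
    print(np.array([onz(n,x,.058)for x in B]).round(4), onz(n,c[i]+[u0,v0],.058).round(4))
E
```

```text
top [  4   3  49  11 272] [379.875      282.33823529] ((379.95050048828125, 282.00494384765625), (6.36823844909668, 48.45831298828125), 84.2894058227539)
[[ 0.4871 -0.0778  0.058 ]
 [ 0.498  -0.1642  0.058 ]
 [ 0.4867 -0.1655  0.058 ]
 [ 0.4758 -0.0792  0.058 ]] [ 0.4863 -0.1215  0.058 ]
side [  5   4  24  49 358] [260.77653631 258.90502793] ((261.692138671875, 260.0900573730469), (11.063576698303223, 50.677406311035156), 25.114835739135742)
[[ 0.4886 -0.1788  0.058 ]
 [ 0.4754 -0.078   0.058 ]
 [ 0.4965 -0.0799  0.058 ]
 [ 0.5083 -0.18    0.058 ]] [ 0.4898 -0.1292  0.058 ]
```

View pics/c1.png

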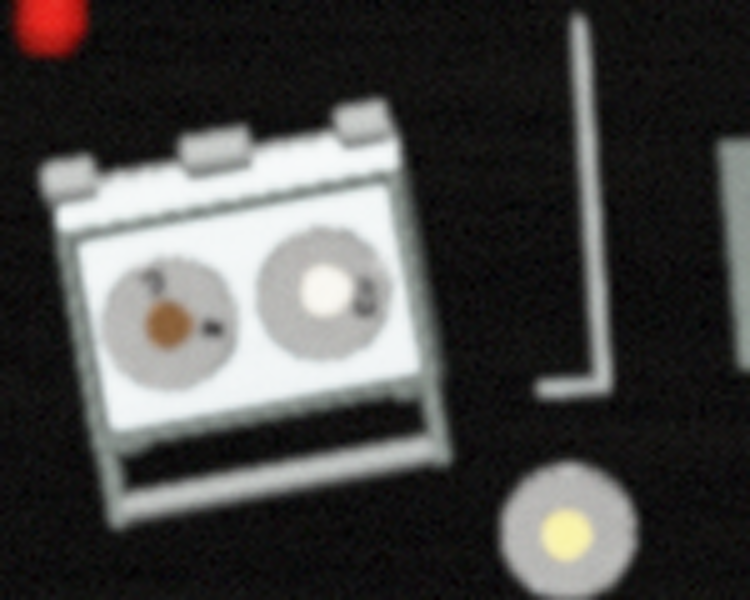

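View pics/c2.png

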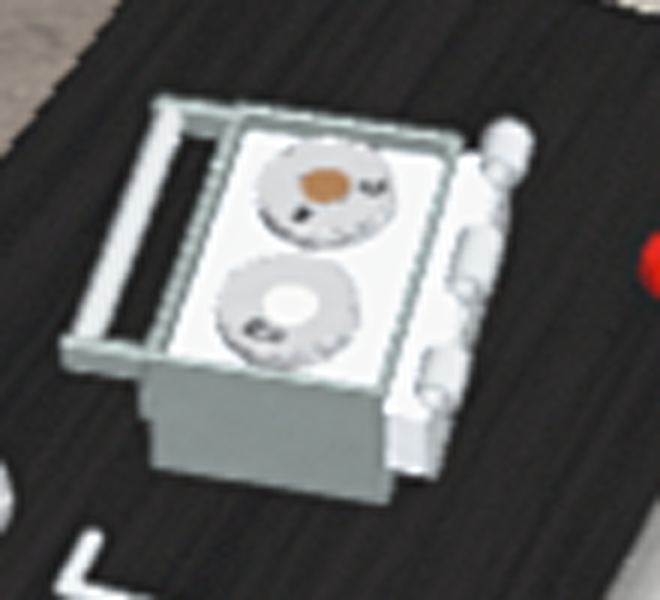

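The crops show the case. In the top crop the knuckles are at (70,178), (216,150) and (362,121), and the bar runs from (122,507) to (432,450). In the side crop the knuckles are at (508,150), (475,260) and (438,375). The lid handle is at about (0.487,-0.122), with a yaw of about 7°.

```bash
python3 - <<'E'
from h import *
f=lambda x,y:((x+.5)/5-.5+195,(y+.5)/5-.5+235)
g=lambda x,y:((x+.5)/6-.5+255,(y+.5)/6-.5+120)
K=[onz("top",f(*p),.064)for p in[(70,178),(216,150),(362,121)]]
B=[onz("top",f(*p),.054)for p in[(122,507),(432,450)]]
L=[onz("top",f(*p),.055)for p in[(171,325),(323,292)]]
Ls=[onz("side",g(*p),.055)for p in[(327,193),(288,305)]]
print("K",np.round(K,4),"\nB",np.round(B,4),"\nPell",np.round(L,4),"\nside",np.round(Ls,4))
for a,b in(((70,178),(508,145)),((216,150),(475,256)),((362,121),(440,370)),((171,325),(327,193)),((323,292),(288,305))):print(two(f(*a),g(*b)))
y=(K[0]-K[2]);print("yaw K",np.arctan2(-y[0],y[1]));y=B[0]-B[1];print("yawB",np.arctan2(-y[0],y[1]),np.linalg.norm(y))
y=L[0]-L[1];print("yawL",np.arctan2(-y[0],y[1]),np.linalg.norm(y))
k=np.mean(K,0);b=np.mean(B,0);d=k-b;print("yaw x",np.arctan2(d[1],d[0]),np.linalg.norm(d[:2]),"origin",k-d*56/118,b+d*62/118,np.mean(L,0))
s=bot.read_state();q=s["tool_rot"];M=R.from_quat(q[[1,2,3,0]]).as_matrix();print(M.round(3))
E
```

```text
K [[0.4998 0.1844 0.064 ]
 [0.5111 0.133  0.064 ]
 [0.5229 0.0814 0.064 ]] 
B [[0.3833 0.1632 0.054 ]
 [0.4062 0.0535 0.054 ]] 
Pell [[0.4484 0.148  0.055 ]
 [0.4615 0.0942 0.055 ]] 
side [[0.4501 0.1478 0.055 ]
 [0.4611 0.0948 0.055 ]]
(array([0.50008719, 0.18432751, 0.06498676]), np.float64(0.0006215604924092611))
(array([0.51105689, 0.13300682, 0.06330054]), np.float64(0.00022137457170987027))
(array([0.52231118, 0.08115745, 0.06379819]), np.float64(0.0012461801557012862))
(array([0.44894593, 0.14850956, 0.0539072 ]), np.float64(0.0014427387313681592))
(array([0.46152881, 0.09406257, 0.05580131]), np.float64(4.0782813421050856e-05))
yaw K 0.22021421430086266
yawB 0.20616366491171273 0.11210741176256556
yawL 0.2397424778794271 0.05543849250062664
yaw x 0.2079228220980263 0.11906852182358925 origin [0.45598258 0.12125542 0.05925424] [0.45598258 0.12125542 0.05925424] [0.45494028 0.1210769  0.055     ]
[[ 0.939  0.344 -0.001]
 [ 0.344 -0.939  0.002]
 [-0.    -0.002 -1.   ]]
```

The case fits well: origin (0.456,0.121), yaw about 0.213 rad, pellet and bar distances as given, and both views agree. Next I move above the lid.

```bash
python3 -m inch '[[0,0,-0.21,1,-0.83,0,100],[0,0,-0.21,1,-0.83,0,100],[0,0,-0.21,1,-0.83,0,100],[0,0,-0.21,1,-0.83,0,100],[0,0,-0.21,1,-0.83,0,100],[0,0,-0.21,1,-0.83,0,100],[0,0,-0.21,1,-0.83,0,100]]' 100
cat >> h.py <<'E'
def go(x,y,z,yaw):
    "rows: tool y at world angle yaw, pointing down"
    s=bot.read_state();M=R.from_quat(np.roll(s["tool_rot"],-1)).as_matrix()
    yv=np.array([np.cos(yaw),np.sin(yaw),0]);zv=np.array([0,0,-1.]);T=np.c_[np.cross(yv,zv),yv,zv]
    w=R.from_matrix(M.T@T).as_rotvec()/np.pi;t=M.T@(np.array([x,y,z])-s["eef_pos"])/.2
    print("row",np.r_[w,t].round(4),"F",s["contact_force"].round(1),"pos",s["eef_pos"].round(4),"t",s["clock"],"yaw",np.arctan2(M[1,1],M[0,1]).round(4),"grip",s["grip_width"],s["grip_force"])
E
python3 -c "from h import *;go(.4865,-.122,.14,.126)"
```

```text
clock: 0.8
eef_pos: [0.3468, -0.3604, 0.2054]
tool_rot: [-0.0, 0.874, 0.486, 0.0]
contact_force: [0.7, -1.1, -0.5]
grip_width: 0.999
grip_force: 0.0
row [ 0.0000e+00 -2.0000e-04 -2.1700e-01  1.3808e+00 -3.5400e-02  3.2790e-01] F [ 0.7 -1.1 -0.5] pos [ 0.3468 -0.3604  0.2054] t 0.8 yaw -0.5558 grip 0.9985549076069565 0.0
```

```bash
python3 -m inch '[[0,0,-0.217,1,-0.035,0.2,70],[0,0,-0.217,1,-0.035,0.2,70],[0,0,-0.217,1,-0.035,0.2,70],[0,0,-0.217,1,-0.035,0.2,70],[0,0,-0.217,1,-0.035,0.2,70],[0,0,-0.217,1,-0.035,0.2,70],[0,0,-0.217,1,-0.035,0.2,70]]' >/dev/null
python3 -c "from h import *;go(.4865,-.122,.12,.126)"
```

```text
row [-0.0005  0.0004 -0.0035  0.3239  0.2474  0.2238] F [-0.9 -0.9 -0.4] pos [ 0.4449 -0.192   0.1649] t 1.5 yaw 0.1151 grip 0.7007221700459189 0.0
```

```bash
python3 -m inch '[[0,0,-0.0035,0.324,0.247,0.224,70],[0,0,-0.0035,0.324,0.247,0.224,70],[0,0,-0.0035,0.324,0.247,0.224,70],[0,0,-0.0035,0.324,0.247,0.224,70],[0,0,-0.0035,0.324,0.247,0.224,70]]' >/dev/null
python3 -c "
from h import *;go(.4865,-.122,.035,.126)
a=bot.capture('side')[:,:,::-1];b=bot.capture('top')[:,:,::-1]
o=np.hstack([cv2.resize(a[170:320,190:340],(400,400)),cv2.resize(b[220:340,320:440],(400,400))]);cv2.imwrite('pics/d.png',o)"
```

```text
row [-3.000e-04  6.000e-04  5.000e-04 -2.000e-04  1.400e-03  4.284e-01] F [-0.2 -0.6 -0.3] pos [ 0.4863 -0.1218  0.1207] t 2.0 yaw 0.1275 grip 0.7030588244135355 0.0
```

View pics/d.png

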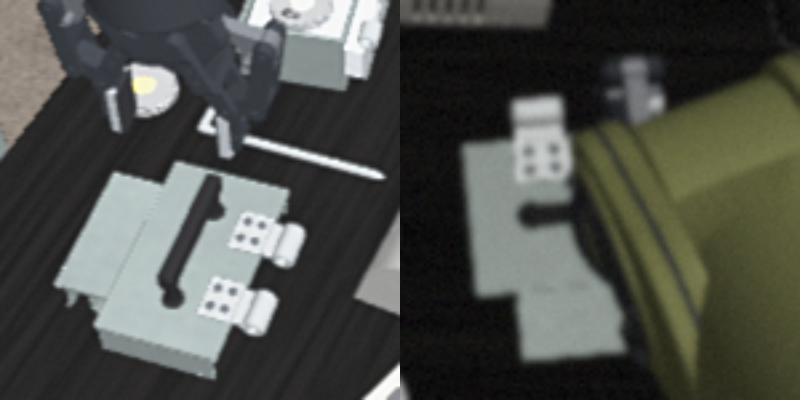

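The side crop shows the fingers open across the handle, at (118,105) and (228,135), with the handle from (215,185) to (170,290). That matches the plan, so I descend and close.

```bash
python3 -m inch '[[0,0,0,0,0,0.2,70],[0,0,0,0,0,0.35,70],[0,0,0,0,0,0.43,70],[0,0,0,0,0,0.43,70],[0,0,0,0,0,0.43,0],[0,0,0,0,0,0.43,0],[0,0,0,0,0,0.43,0],[0,0,0,0,0,0.43,0],[0,0,0,0,0,0.43,0],[0,0,0,0,0,0.43,0]]' 100
python3 -m inch '[[0,0,0,0,0,0,0],[0,0,0,0,0,-0.05,0],[0,0,0,0,0,-0.15,0],[0,0,0,0,0,-0.35,0],[0,0,0,0,0,-0.55,0],[0,0,0,0,0,-0.7,0],[0,0,0,0,0,-0.7,0],[0,0,0,0,0,-0.7,0]]' 100
python3 -c "
from h import *;go(.456,.1212,.15,.213)
a=bot.capture('side')[:,:,::-1];b=bot.capture('top')[:,:,::-1];cv2.imwrite('pics/sl.png',a);cv2.imwrite('pics/tl.png',b)
o=np.hstack([cv2.resize(a[130:280,190:340],(400,400)),cv2.resize(b[220:340,320:440],(400,400))]);cv2.imwrite('pics/e.png',o)"
```

```text
clock: 3.1
eef_pos: [0.4875, -0.1191, 0.0351]
tool_rot: [0.001, 0.659, 0.752, 0.0]
contact_force: [-0.5, -1.1, 5.4]
grip_width: -0.001
grip_force: 3.1
clock: 3.9
eef_pos: [0.4871, -0.1191, 0.1752]
tool_rot: [0.001, 0.659, 0.752, 0.0]
contact_force: [-0.3, 1.1, -0.2]
grip_width: -0.0
grip_force: 0.0
row [ 4.0000e-04  2.0000e-04 -2.5700e-02  1.2117e+00  4.0000e-03  1.2530e-01] F [-0.3  1.1 -0.2] pos [ 0.4871 -0.1191  0.1752] t 3.9 yaw 0.1322 grip -0.0003886443696196158 0.0
```

View pics/e.png

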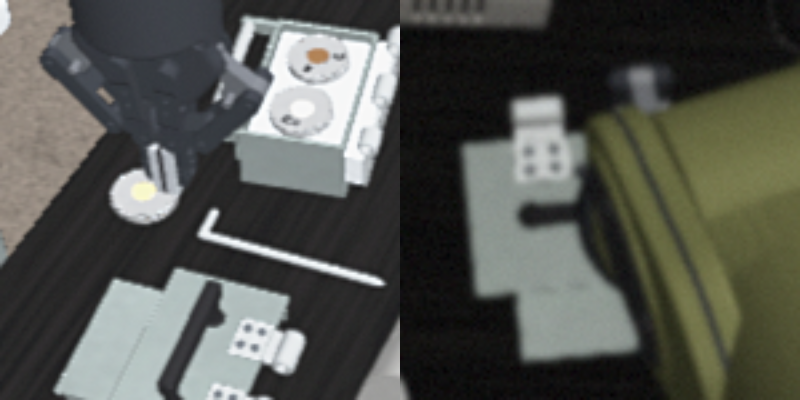

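The fingers shut on nothing and the lid has not moved. I'll check where the camera sees the fingertips against the TCP projection.

```bash
python3 - <<'E'
from h import *
s=bot.read_state();e=s["eef_pos"]
print(e,s["tool_rot"],s["qpos"].round(3))
for n in("side","top"):print(n,proj(n,[e,[.4865,-.122,.058],[e[0],e[1],e[2]+.1]]).round(1))
print(onz("side",(252,201),e[2]))
a=cv2.imread("pics/sl.png")
o=cv2.resize(a[60:300,130:370],(600,600),interpolation=2)
for p in proj("side",[e,[.4865,-.122,.058]]):cv2.circle(o,tuple(int(v) for v in (p-[130,60])*2.5),4,(0,0,255),-1)
cv2.imwrite("pics/f.png",o)
E
```

```text
[ 0.48608756 -0.11898748  0.17376818] [-7.59565620e-04  6.58751901e-01  7.52359537e-01 -6.94641050e-04] [ 0.471  0.614 -0.515  1.958  0.463  0.689 -0.198]
side [[255.1 209.9]
 [261.1 255.2]
 [248.2 163.7]]
top [[386.1 283.1]
 [380.2 282.2]
 [394.4 283.9]]
[ 0.47253228 -0.10466538  0.17376818]
```

View pics/f.png

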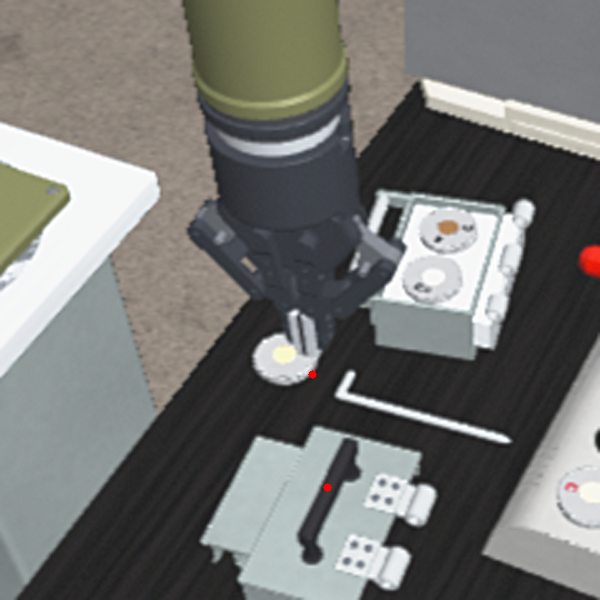

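The fingertips appear at crop (305,350), while the TCP projects to (312,375). So the tips really stand about 19 mm higher than the reported TCP, and they closed on top of the handle. I'll go about 18 mm lower and watch the force.

```bash
python3 -m inch '[[0,0,0,0,0,0.1,60],[0,0,0,0,0,0.2,60],[0,0,0,0,0,0.4,60],[0,0,0,0,0,0.55,60],[0,0,0,0,0,0.65,60],[0,0,0,0,0,0.7,60],[0,0,0,0,0,0.75,60],[0,0,0,0,0,0.78,60],[0,0,0,0,0,0.78,60]]' 100
python3 -m inch '[[0,0,0,0,0,0,40],[0,0,0,0,0,0,30],[0,0,0,0,0,0,20],[0,0,0,0,0,0,0],[0,0,0,0,0,0,0],[0,0,0,0,0,0,0],[0,0,0,0,0,0,0],[0,0,0,0,0,0,0]]' 100
```

```text
clock: 4.9
eef_pos: [0.487, -0.1188, 0.0182]
tool_rot: [-0.0, 0.659, 0.752, -0.0]
contact_force: [-0.0, 0.3, -0.1]
grip_width: 0.598
grip_force: 0.0
clock: 5.7
eef_pos: [0.4865, -0.1193, 0.0192]
tool_rot: [0.0, 0.659, 0.752, -0.0]
contact_force: [-2.1, 0.1, 6.9]
grip_width: 0.111
grip_force: 98.3
```

Gripped with 98 N. Lift and look.

```bash
python3 -m inch '[[0,0,0,0,0,-0.05,0],[0,0,0,0,0,-0.15,0],[0,0,0,0,0,-0.3,0],[0,0,0,0,0,-0.5,0],[0,0,0,0,0,-0.7,0],[0,0,0,0,0,-0.75,0],[0,0,0,0,0,-0.75,0],[0,0,0,0,0,-0.75,0]]' 100
python3 -c "
from h import *;go(.456,.1212,.15,.213)
a=bot.capture('side')[:,:,::-1];b=bot.capture('top')[:,:,::-1];cv2.imwrite('pics/sl2.png',a);cv2.imwrite('pics/tl2.png',b)
o=np.hstack([cv2.resize(a[130:280,190:340],(400,400)),cv2.resize(b[220:340,320:440],(400,400))]);cv2.imwrite('pics/g.png',o)"
```

```text
clock: 6.5
eef_pos: [0.4859, -0.1192, 0.1675]
tool_rot: [-0.001, 0.659, 0.752, -0.001]
contact_force: [-0.6, 0.2, -3.6]
grip_width: 0.11
grip_force: 98.4
row [-7.0000e-04 -1.0000e-04 -2.5700e-02  1.2111e+00  1.0200e-02  8.7700e-02] F [-0.6  0.2 -3.6] pos [ 0.4859 -0.1192  0.1675] t 6.5 yaw 0.1323 grip 0.10995859238061499 98.44494938850403
```

View pics/g.png

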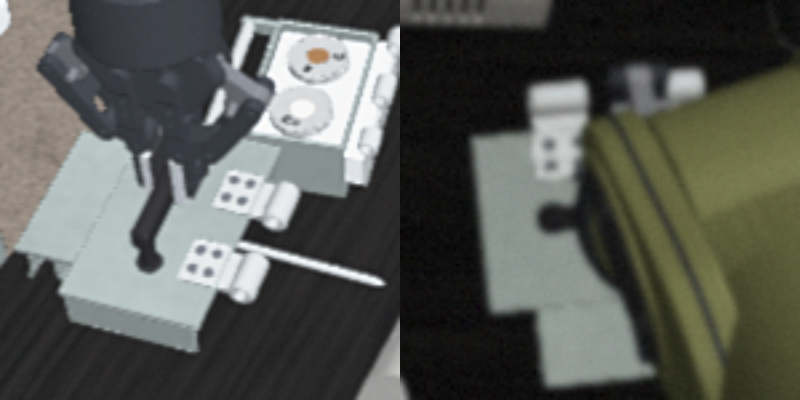

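The lid is lifted: weight about 3.6 N, knuckles at about (295,207) and (284,234) in the side view, and it looks level. Now carry it over the case.

```bash
python3 -m inch '[[0,0,-0.0257,0.1,0,0,0],[0,0,-0.0257,0.3,0,0,0],[0,0,-0.0257,0.5,0,0,0],[0,0,-0.0257,0.7,0,0,0],[0,0,-0.0257,0.85,0,0,0],[0,0,-0.0257,0.95,0,0,0],[0,0,-0.0257,1,0.01,0,0],[0,0,-0.0257,1,0.01,0,0]]' >/dev/null
python3 -c "from h import *;go(.456,.1212,.15,.213)"
```

```text
row [-1.000e-04 -3.000e-04  1.500e-03  1.996e-01  1.150e-02  9.040e-02] F [ 0.5 -0.4 -4.3] pos [0.4624 0.0817 0.168 ] t 7.4 yaw 0.2178 grip 0.10868958198064577 98.38396668434143
```

```bash
python3 -m inch '[[0,0,0.0015,0.06,0.003,0,0],[0,0,0.0015,0.14,0.006,0.1,0],[0,0,0.0015,0.2,0.0115,0.2,0],[0,0,0.0015,0.2,0.0115,0.24,0],[0,0,0.0015,0.2,0.0115,0.24,0],[0,0,0.0015,0.2,0.0115,0.24,0]]' >/dev/null
python3 -c "
from h import *;go(.456,.1212,.12,.213)
a=bot.capture('side')[:,:,::-1];b=bot.capture('top')[:,:,::-1];cv2.imwrite('pics/sl3.png',a);cv2.imwrite('pics/tl3.png',b)
o=np.hstack([cv2.resize(a[80:230,240:390],(400,400),interpolation=2),cv2.resize(b[230:350,185:305],(400,400),interpolation=2)]);cv2.imwrite('pics/i.png',o)"
```

```text
row [-0.      0.0003 -0.002   0.0166 -0.0005  0.0036] F [-0.3 -0.1 -4.7] pos [0.4568 0.118  0.1207] t 8.0 yaw 0.2068 grip 0.10688132421694739 98.3276617527008
```

View pics/i.png

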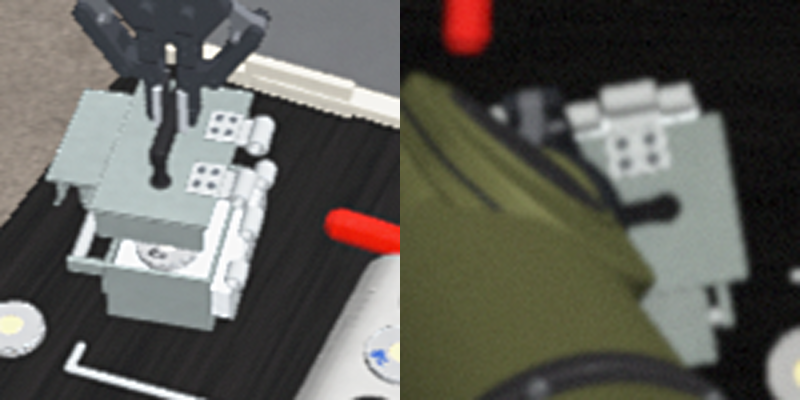

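In the side crop the lid's right knuckle is at about (241,182) and its right panel corners are at (97,207) and (205,222). In the top crop those corners are at (748,277) and (720,113), and the knuckle is at (630,97). Now I triangulate them to get the lid's pose.

```bash
python3 - <<'E'
from h import *
S=lambda x,y:(240+(x+.5)*.375-.5,80+(y+.5)*.375-.5)
T=lambda x,y:(185+(x-399.5)*.3-.5,230+(y+.5)*.3-.5)
obs={"knR":((630,97),(241,181),(56,-28,26)),"RB":((720,113),(204,222),(42,-71,27)),"RF":((748,277),(97,207),(-42,-71,27))}
yaw=.208;c,s=np.cos(yaw),np.sin(yaw);A=np.array([[c,-s,0],[s,c,0],[0,0,1]])
e=bot.read_state()["eef_pos"];print(e)
for k,(t,q,l) in obs.items():
    p,r=two(T(*t),S(*q));print(k,p.round(4),"gap",r.round(4),"lid origin",(p-A@(np.array(l)/1e3)).round(4))
o=np.array([.456,.1212,0]);yaw=.213
# predicted pixel for lid origin guess eef
for n,I in(("top",lambda p:((p[0]+.5-185)/.3+399.5,(p[1]+.5-230)/.3)),("side",lambda p:((p[0]+.5-240)/.375,(p[1]+.5-80)/.375))):
  for k,(t,q,l) in obs.items():
    print(n,k,np.round(I(proj(n,np.array([e[0],e[1],e[2]-.019])+A@(np.array(l)/1e3))[0]),0),t if n=="top" else q)
# bevel views for finer corner picking
a=cv2.imread("pics/sl3.png");b=cv2.imread("pics/tl3.png")
cv2.imwrite("pics/j.png",np.hstack([cv2.resize(a[100:175,265:345],(400,375),interpolation=2),cv2.resize(b[245:320,235:315],(400,375),interpolation=2)]))
E
```

```text
[0.45715152 0.11832088 0.12112603]
knR [0.5194 0.0969 0.1357] gap 0.0021 lid origin [0.4588 0.1127 0.1097]
RB [0.5126 0.0519 0.1342] gap 0.0023 lid origin [0.4568 0.1127 0.1072]
RF [0.4348 0.0377 0.1294] gap 0.0055 lid origin [0.4612 0.1158 0.1024]
top knR [621. 103.] (630, 97)
top RB [711. 115.] (720, 113)
top RF [740. 281.] (748, 277)
side knR [244. 184.] (241, 181)
side RB [210. 223.] (204, 222)
side RF [ 90. 204.] (97, 207)
```

```bash
python3 - <<'E'
from h import *
e=bot.read_state()["eef_pos"]
def edge(img,rows,u0,u1):
    g=cv2.imread(img)[:,:,1].astype(float);out=[]
    for v in rows:
        r=g[v,u0:u1+1];m=(r.max()+r.min())/2;i=np.where((r[:-1]>=m)&(r[1:]<m))[0]
        if len(i):i=i[0];out.append((u0+i+(r[i]-m)/(r[i]-r[i+1]),v))
    return np.array(out)
def rep(img,rows,u0,u1,z,ref,yaw=None):
    E=edge(img,rows,u0,u1);X=np.array([onz("top",p,z)[:2] for p in E]);k=np.polyfit(X[:,0],X[:,1],1)
    res=X[:,1]-np.polyval(k,X[:,0]);g=abs(res)<.002;k=np.polyfit(X[g,0],X[g,1],1);yw=np.arctan(k[0])
    n=np.array([-np.sin(yw),np.cos(yw)]);print(img,"yaw",yw.round(4),"y offset of lid from ref",(np.mean(X[g],0)-ref)@n+.071,"rms",res.std().round(5),len(E))
for z in(.129,.134):rep("pics/tl3.png",range(268,308),274,296,z,e[:2])
rep("pics/top0.png",range(264,297),408,426,.027,[.487,-.119])
b=cv2.imread("pics/tl3.png")[:,:,1]
print(b[290:296,252:272]);print(b[255:264,236:280])
t=cv2.imread("pics/top0.png")[:,:,1];print(t[279:284,350:362],t[279:284,400:412])
E
```

```text
pics/tl3.png yaw 0.2038 y offset of lid from ref -0.00485446406274638 rms 0.00014 40
pics/tl3.png yaw 0.2038 y offset of lid from ref -0.0051384996458399695 rms 0.00014 40
pics/top0.png yaw 0.1169 y offset of lid from ref -0.004004277702787065 rms 0.00022 33
[[106 114 111  97  92  82  76  69  57  44  34  30  33  27  33  54  88 127
  151 157]
 [ 69  73  64  63  55  49  37  40  37  32  27  26  28  30  29  40  69 115
  148 159]
 [ 39  36  40  31  33  30  29  31  24  27  28  29  32  27  29  36  67 113
  146 156]
 [ 28  27  26  28  26  33  29  36  30  31  30  37  32  30  30  40  75 118
  151 159]
 [ 33  33  31  25  30  26  30  36  29  34  31  28  30  32  39  64  98 139
  155 158]
 [ 31  30  30  28  32  35  37  42  46  39  44  42  45  49  62  97 125 151
  160 162]]
[[ 13  15  17  19  19  17  14  18  26  38  60  75  78  86  93 103 119 131
  142 144 159 170 175 177 157 115  70  69  77  84  96 105 122 137 138 112
   69  30  19  16  16  14  19  18]
 [ 17  21  14  13  14  16  22  25  38  75 108 131 142 147 151 159 168 181
  186 189 192 194 198 196 176 143 117 121 141 150 153 164 173 183 183 152
[... 1129 characters left out ...]
 29]
 [182 200 202 207 206 205 203 188 159 133 137 145 145 145 141 142 140 141
  143 145 149 154 156 166 169 173 174 156 156 153 155 156 159 168 178 187
  205 198 158  94  57  57  67  62]]
[[147 146 146 148 149 147 145 141 135 134 139 140]
 [149 147 150 146 145 144 131 116 101 100 105 114]
 [148 148 151 148 141 129 100  81  65  58  67  78]
 [148 151 148 146 139 109  74  46  33  36  36  39]
 [149 148 146 143 126  94  50  26  31  30  30  31]] [[ 31  37  36  38  52  90 130 148 154 154 153 153]
 [ 28  29  30  30  47  84 128 145 154 152 151 154]
 [ 32  30  28  28  46  80 123 145 149 153 155 155]
 [ 29  32  37  41  60  94 131 148 155 153 157 157]
 [ 49  60  70  75  92 120 140 151 153 150 157 158]]
```

```bash
python3 - <<'E'
from h import *
e=bot.read_state()["eef_pos"]
def edge(img,rows,u0,u1,d=1):
    g=cv2.imread(img)[:,:,1].astype(float);out=[]
    for v in rows:
        r=g[v,u0:u1+1][::d];m=60;i=np.where((r[:-1]>=m)&(r[1:]<m))[0]
        if len(i):
            i=i[-1] ;x=i+(r[i]-m)/(r[i]-r[i+1]);out.append((u0+x if d>0 else u1-x,v))
    return np.array(out)
for d,u0,u1 in((1,265,295),(-1,198,222)):
    E=edge("pics/top0.png",range(282,308),u0,u1,d);X=np.array([onz("top",p,.056)[:2] for p in E]);k=np.polyfit(X[:,0],X[:,1],1)
    g=abs(X[:,1]-np.polyval(k,X[:,0]))<.0015;k=np.polyfit(X[g,0],X[g,1],1);yw=np.arctan(k[0]);n=np.array([-np.sin(yw),np.cos(yw)])
    print("case edge",d,"yaw",yw,"y of edge from origin",(X[g].mean(0)-[.456,.1212])@n,g.sum())
n=np.array([-np.sin(.206),np.cos(.206)])
K=[onz("top",p,z)[:2] for p,z in(((244.7,258.5),.133),((260.5,256.5),.133))];print("lid knuckle mid rel eef",(np.mean(K,0)-e[:2])@n+.028,"len",np.linalg.norm(K[0]-K[1]))
h=onz("top",(268,292.6),e[2]+.037)[:2];print("handle end",(h-e[:2])@n+.045)
m=onz("top",((216.5/5)-.5+195,(150.5/5)-.5+235),.064)[:2];print("case mid knuckle y",(m-[.456,.1212])@np.array([-np.sin(.213),np.cos(.213)]))
E
```

```text
case edge 1 yaw 0.21533532512925743 y of edge from origin -0.06527703162146711 26
case edge -1 yaw 0.2157832971915375 y of edge from origin 0.06370533181170433 26
lid knuckle mid rel eef -0.0038037557622517086 len 0.026424908365556825
handle end -0.004106069166522994
case mid knuckle y -0.00015916448243679998
```

The measurements agree: the lid sits 4.2 mm toward −y of the TCP, and the case yaw is 0.2155. Correct for that and come down to just above the case.

```bash
python3 -c "from h import *;go(.4547,.1252,.085,.217)"
```

```text
row [ 0.0004  0.0002 -0.0033  0.0363 -0.0052  0.1806] F [ 0.6 -1.1 -3. ] pos [0.4572 0.1183 0.1211] t 8.1 yaw 0.2067 grip 0.10862860188644462 98.32777619361877
```

```bash
python3 -m inch '[[0,0,-0.0033,0.02,-0.003,0,0],[0,0,-0.0033,0.036,-0.005,0.05,0],[0,0,-0.0033,0.036,-0.005,0.1,0],[0,0,-0.0033,0.036,-0.005,0.15,0],[0,0,-0.0033,0.036,-0.005,0.18,0],[0,0,-0.0033,0.036,-0.005,0.18,0],[0,0,-0.0033,0.036,-0.005,0.18,0]]' >/dev/null
python3 -c "
from h import *
for _ in range(3): go(.4547,.1252,.085,.217); bot.capture('side')"
```

```text
row [-0.0002  0.0001  0.0006 -0.0049  0.0032 -0.0038] F [ 0.3  0.3 -2.7] pos [0.4539 0.126  0.0842] t 8.8 yaw 0.219 grip 0.1095195635492447 98.28672766685486
row [ 0.      0.      0.0006 -0.0052  0.002  -0.0026] F [-0.6 -0.3 -3.1] pos [0.4541 0.1261 0.0845] t 8.85 yaw 0.2189 grip 0.11118977635622063 98.28652381896973
row [ 0.0002 -0.      0.0006 -0.0052  0.0014 -0.0017] F [ 0.6 -0.2 -4.2] pos [0.4542 0.1262 0.0847] t 8.9 yaw 0.2188 grip 0.11194244818984303 98.28646302223206
```

```bash
python3 -m inch '[[0,0,0,-0.004,0.001,0.02,0],[0,0,0,-0.004,0.001,0.035,0],[0,0,0,-0.004,0.001,0.05,0],[0,0,0,-0.004,0.001,0.06,0],[0,0,0,-0.004,0.001,0.06,0]]'
python3 -m inch '[[0,0,0,0,0,0.01,0],[0,0,0,0,0,0.02,0],[0,0,0,0,0,0.03,0],[0,0,0,0,0,0.04,0],[0,0,0,0,0,0.05,0],[0,0,0,0,0,0.05,0]]'
python3 -c "from h import *;go(.4547,.1252,.053,.217);print(bot.read_state()['torque'])"
```

```text
clock: 9.45
eef_pos: [0.4542, 0.1253, 0.0722]
tool_rot: [-0.0, 0.626, 0.78, -0.0]
contact_force: [0.4, 0.1, -3.7]
grip_width: 0.112
grip_force: 98.4
clock: 10.05
eef_pos: [0.4542, 0.1253, 0.0622]
tool_rot: [-0.0, 0.626, 0.78, -0.0]
contact_force: [0.4, 0.1, -3.4]
grip_width: 0.107
grip_force: 98.4
row [-0.0001  0.0001  0.0006 -0.0009  0.0024  0.0461] F [ 0.4  0.1 -3.4] pos [0.4542 0.1253 0.0622] t 10.05 yaw 0.219 grip 0.10686863991607067 98.43949556350708
[ 0.00276204 -0.06471836 -0.00703383]
```

No contact yet, and at this height the knuckles are already between those of the case. Continue slowly.

```bash
for i in 1; do python3 -m inch '[[0,0,0,0,0,0.008,0],[0,0,0,0,0,0.016,0],[0,0,0,0,0,0.016,0]]'; python3 -m inch '[[0,0,0,0,0,0.01,0],[0,0,0,0,0,0.015,0],[0,0,0,0,0,0.015,0]]'; python3 -m inch '[[0,0,0,0,0,0.008,0],[0,0,0,0,0,0.01,0],[0,0,0,0,0,0.01,0]]';done; python3 -c "from h import *;go(.4547,.1252,.053,.217);print(bot.read_state()['torque'])"
```

```text
clock: 10.35
eef_pos: [0.4545, 0.1253, 0.0594]
tool_rot: [0.0, 0.626, 0.78, 0.0]
contact_force: [-0.7, 0.3, 2.2]
grip_width: 0.106
grip_force: 99.1
clock: 10.65
eef_pos: [0.4545, 0.1253, 0.0564]
tool_rot: [0.0, 0.626, 0.78, 0.0]
contact_force: [-1.7, 0.0, 5.1]
grip_width: 0.106
grip_force: 99.5
clock: 10.95
eef_pos: [0.4546, 0.1254, 0.0545]
tool_rot: [0.0, 0.626, 0.78, 0.0]
contact_force: [-1.0, -0.1, 5.9]
grip_width: 0.107
grip_force: 99.7
row [ 0.0002  0.      0.0006 -0.001   0.0005  0.0075] F [-1.  -0.1  5.9] pos [0.4546 0.1254 0.0545] t 10.95 yaw 0.2189 grip 0.10715755979812056 99.70701813697815
[-0.10329195  0.16042299 -0.05050471]
```

The force follows the tray spring as expected. Press on until the rim stops it.

```bash
python3 -m inch '[[0,0,0,0,0,0.004,0],[0,0,0,0,0,0.007,0],[0,0,0,0,0,0.007,0]]'; python3 -m inch '[[0,0,0,0,0,0.003,0],[0,0,0,0,0,0.005,0],[0,0,0,0,0,0.005,0]]'
```

```text
clock: 11.25
eef_pos: [0.4545, 0.1254, 0.0533]
tool_rot: [0.0, 0.626, 0.78, 0.0]
contact_force: [-1.2, -0.7, 7.6]
grip_width: 0.11
grip_force: 100.1
clock: 11.55
eef_pos: [0.4546, 0.1254, 0.0532]
tool_rot: [0.001, 0.626, 0.78, 0.0]
contact_force: [-2.5, -0.6, 18.7]
grip_width: 0.109
grip_force: 101.5
```

It stopped hard at TCP z = 0.053, exactly as predicted, with 19 N. One last look.

```bash
python3 -m inch '[[0,0,0,0,0,0,0],[0,0,0,0,0,0,0],[0,0,0,0,0,0,0]]'; python3 -c "
from h import *
a=bot.capture('side')[:,:,::-1];b=bot.capture('top')[:,:,::-1]
cv2.imwrite('pics/z.png',np.hstack([cv2.resize(a[110:210,260:360],(400,400),interpolation=2),cv2.resize(b[240:340,195:295],(400,400),interpolation=2)]))"
```

```text
clock: 11.85
eef_pos: [0.4546, 0.1254, 0.0532]
tool_rot: [0.001, 0.626, 0.78, 0.0]
contact_force: [-2.5, -1.5, 18.8]
grip_width: 0.108
grip_force: 101.5
```

View pics/z.png

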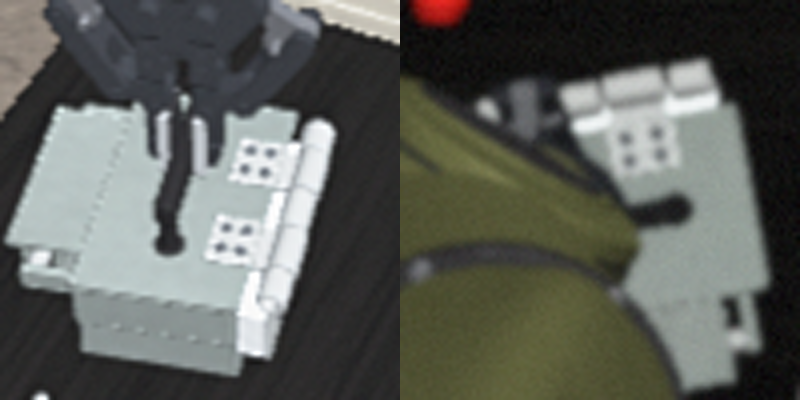

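The five knuckles form one straight barrel in the side crop, from (318,130) to (265,300). The lip lies over the bar at about (40,265) and the panel is down on the rim. I hand the job in.

```bash
python3 -c "from cell import bot;print(bot.job_done())"
```

```text
the job is handed in; nothing more can be done
None
```

The lid is on with its lip over the bar, the hinge knuckles lined up and the panel pressed down on the rim at about 19 N, with the gripper still holding the handle; I handed it in at about 12 s, after one missed first grasp that did not move the lid.

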